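# Fill up one parts tray and stack the emptied one

### The arm

A 6-joint arm with a two-finger parallel gripper is mounted at the origin on the work surface. World frame = base frame: x ahead of the robot, y to its left, z up, the work surface at z = 0. Lengths are in m, angles in rad, forces in N, time in s.
With the tool pointing down it reaches from about 0.25 to 0.725 m from the base axis. Payload 4 kg.
Tool frame: the origin (TCP) lies midway between the tips of the shut fingers; the grasp point (between the pads) lies 19 mm behind it (bot.grip_point_offset is the distance from the TCP to the grasp point, in m); z points along the fingers, y is the line along which they close (so a half turn about z gives the same grasp; the last joint's range is limited). The gripper opens to 85 mm and grips with 20 to 120 N. Pads are 22 mm wide; open, the fingers measure 114 mm over their backs; the gripper's body (76 mm by 85 mm) begins 54 mm behind the grasp point. The pads swing forward as they close: fully open they stand 13 mm farther back than shut.
Start: joints at [-1.327, 0.241, 0.005, 1.335, 0, 1.571], TCP at [0.121, -0.485, 0.231] pointing down, gripper open.
Joint ranges: [-2.72, 2.72], [-1.05, 1.87], [-1.09, 1.28], [-1.99, 2.15], [-1.42, 1.44], [-3.14, 3.14]. Speed limits (rad/s): [2.79, 2.79, 3.14, 3.14, 3.14, 3.14].

### API

Orientations are given as a unit quaternion [x, y, z, w].
In Python, from workcell import bot gives the robot as it stands.
- The arm moves only by the tool step_arm, never from a script. Its argument "targets" is text: rows parted by semicolons, each of 7 numbers parted by spaces: the opening, from -1 (shut) to 1 (fully open), so that 0 is half open, then the shift along the world's x, y, z normalised to -1 to 1, where 1 is 0.5 m, then the turn, a rotation vector about the world's x, y, z normalised to -1 to 1, where 1 is pi/4 rad. In form: gripper x y z wx wy wz; .... A call has 1 to 10 rows; each row is the pose to reach, as a shift and turn from the pose commanded when the call began; what a row does not reach only later rows make up. A row lasts 1/12 s, in which the tool goes at most 41.7 mm and 7.16 degrees, less where a joint would pass 70% of its speed; a pose out of reach is approached as far as the arm can. A call with a number of a shift or a turn outside -1 to 1 is refused whole. A call with a gripper value outside its range is refused whole. The fingers move at their own pace and stop on an object; the grip force is fixed at half the most. Time passes only in rows, so rows that repeat a pose let the fingers close. It gives the time, the measured TCP pose, the force, the opening and the grip force at its end, in the units of the state.
- bot.get_obs(): the state, without advancing time (a new reading comes with each control period).
- bot.camera(name): name is "scene" or "top"; returns the picture (420x560x3 uint8, red, green, blue); there is no depth.
- bot.camera_info(name): a dict with "vertical_fov" (degrees; the focal length in pixels is half the picture's height over the tangent of half this angle, whatever the lens; pixels are square), "cx", "cy" (the principal point, pixels), "D" ([k1, k2, p1, p2, k3] as OpenCV has them; the pictures are not rectified), "pose" (4x4, takes a point from camera to world coordinates). Camera axes: x right, y up, looking along -z (the intrinsics and any distortion apply to the point x, -y, -z); pixel columns grow to the right and rows downward; lengths in m; the calibration is good to about 2 mm. A picture is of the moment at which its call begins. camera_info takes no time and is no camera call.
- bot.job_done(): hands the job in; it is judged then, once.
The state is a dict: "clock": time; "joint_pos": joint angles; "joint_vel": joint speeds; "tau": joint torques, N m; "eef_pos": TCP position; "tool_rot": TCP orientation; "ft_force": force on the tool from outside, world axes, zero at the start; "ft_torque": the same for the moment, N m; "grip_width": finger opening in m; "grasp_force": force on a finger pad.
Only numpy, scipy, OpenCV 4.12 (cv2) and the standard library are available. Lean on these libraries where they do the work, as an engineer would, in place of code of your own. Each camera call takes 0.05 s, during which the arm holds its last target. There are 200 camera calls.

### The job

Of the two part-filled grey trays on the workbench, one holds two turned wooden feet and the other only one. First stand the single foot upright in the empty pocket of the tray that has two, so that this tray is full; then lay the emptied tray squarely, right way up, on top of the pile of two empty trays. Set things down rather than dropping them, leave the full tray and the pile where they are, and do not disturb the other things on the bench.

Things in the scene. Friction and masses are not known exactly. Their poses are not given: they have to be found in the camera images.
- lone_foot_mid (a point): The foot to move, upright and alone in its tray (in that tray's +51 mm pocket): turned wooden foot, 75 mm tall, base 32 mm diameter, 22 mm neck, plain 30 mm cylinder from 30 mm up to its top. Point: its centre, 37.5 mm above its underside; z up. It stands on the 5 mm tray floor, its top 50 mm above the tray's rim.
- empty_pocket (a point): The one empty pocket of the tray that holds two feet. Point: centre of the pocket's floor, 5 mm above the tray's underside; x along the tray towards its other pockets (centres at +51, +102 mm), y across, z up. The tray is grey plastic, loose: 158 mm long (x), 56 wide (y), 30 high (z), walls and floor 5 mm, three 46 x 46 mm pockets along x at -51, 0, +51 mm from its centre. 
- emptying_tray_mid (a point): The tray with only one foot, to be emptied: grey plastic, loose on the bench, about 120 g, 158 mm long (x), 56 wide (y), 30 high (z), walls and floor 5 mm, three 46 x 46 mm pockets along x at -51, 0, +51 mm from its centre. Point: the tray's centre, 15 mm above its underside. Can be gripped across its 56 mm width at mid-length.
- stack_top_mid (a point): Upper tray of the pile of two empty grey trays (loose, squarely one on the other, pile 60 mm high): 158 mm long (x), 56 wide (y), 30 high (z), walls and floor 5 mm, three 46 x 46 mm pockets along x at -51, 0, +51 mm from its centre. Point: its centre, 15 mm below its rim. A tray stacked on it rests on the rim, its centre 30 mm above this point.
- kept_foot_1_mid (a point): A foot already in the middle pocket of the tray to be filled; stays there: turned wooden foot, 75 mm tall, base 32 mm diameter, 22 mm neck, plain 30 mm cylinder from 30 mm up to its top. Point: its centre, 37.5 mm above its underside; z up.
- kept_foot_2_mid (a point): A foot already in the end pocket of the tray to be filled, 102 mm from the empty pocket; stays there: turned wooden foot, 75 mm tall, base 32 mm diameter, 22 mm neck, plain 30 mm cylinder from 30 mm up to its top. Point: its centre, 37.5 mm above its underside; z up.
- bun_foot: Short, fat turned wooden bun foot, 62 mm diameter, 38 mm tall, standing on the bench; origin at the centre of its underside. Not part of the job.
- tape_measure: Black tape measure, 65 x 34 x 58 mm high, on the bench; origin at the centre of its underside. Not part of the job.
- screw_jar: Glass jar with a steel cap, 64 mm diameter, 85 mm tall, on the bench; origin at the centre of its underside. Not part of the job.
- screwdriver: Screwdriver lying on the bench; origin at the underside. Not part of the job.

How it is judged:
On the way:
1. the single foot stands upright in the empty pocket of the tray with two, released (x of lone_foot_mid in the frame of empty_pocket between -0.014 and 0.014 m and y of lone_foot_mid in the frame of empty_pocket between -0.014 and 0.014 m and z of lone_foot_mid in the frame of empty_pocket between 0.0315 and 0.0435 m and angle between lone_foot_mid's own z axis and vertical below 0.17 rad and contact force between the fingers and lone_foot below 0.05 N), for 0.2 s.
At the end, for the whole second after the job is handed in: Three feet upright (10 deg), each on its pocket floor within 14 mm of centre; that tray moved under 50 mm; emptied tray level, right way up on the pile's upper rim within 20 mm along, 15 mm across, 11 deg; pile's upper tray moved under 40 mm; foot and trays at rest, foot and emptied tray released (all of step 1 and x of kept_foot_1_mid in the frame of empty_pocket between 0.037 and 0.065 m and y of kept_foot_1_mid in the frame of empty_pocket between -0.014 and 0.014 m and z of kept_foot_1_mid in the frame of empty_pocket between 0.0315 and 0.0435 m and angle between each of kept_foot_1_mid, kept_foot_2_mid's own z axis and vertical below 0.17 rad and x of kept_foot_2_mid in the frame of empty_pocket between 0.088 and 0.116 m and y of kept_foot_2_mid in the frame of empty_pocket between -0.014 and 0.014 m and z of kept_foot_2_mid in the frame of empty_pocket between 0.0315 and 0.0435 m and x of emptying_tray_mid in the frame of stack_top_mid between -0.02 and 0.02 m and y of emptying_tray_mid in the frame of stack_top_mid between -0.015 and 0.015 m and z of emptying_tray_mid in the frame of stack_top_mid between 0.026 and 0.034 m and angle between the x axis of emptying_tray_mid and the x axis of stack_top_mid, either way round below 0.2 rad and angle between emptying_tray_mid's own z axis and vertical below 0.1 rad and distance of empty_pocket from where it was at the start of the episode below 0.05 m and distance of stack_top_mid from where it was at the start of the episode below 0.04 m and linear speed of each of lone_foot, emptying_tray, filling_tray below 0.02 m/s and contact force between the fingers and emptying_tray below 0.05 N); the robot touches nothing.
It fails at once if the single foot is let go in the air, more than about 35 mm above its place (height (world z) of lone_foot_mid above 0.08 m and contact force between lone_foot and anything else below 0.001 N).
It fails at once if the emptied tray is let go in the air, more than about 35 mm above the pile (height (world z) of emptying_tray_mid above 0.11 m and contact force between emptying_tray and anything else below 0.001 N).
It fails at once if a bystander (bun foot, tape measure, jar, screwdriver) is moved more than 40 mm (distance of any of bun_foot, tape_measure, screw_jar, screwdriver from where it was at the start of the episode above 0.04 m).
It also fails if it takes over 69 s, if anything falls off the work surface, if the arm or the gripper's body presses on something with over 40 N, if the wrist force passes 120 N, or if a joint passes its speed limit or range.

## Working session

There is one attempt and no reset: what is moved stays moved. The work goes in short steps, Python scripts to look and compute and a tool call to move; the robot and the scene stay as the last step left them, time stands still between calls to the robot, and variables do not carry over. Pictures are saved under pics/ and viewed, at most 10 in all, crops included, and the job is handed in when it is done.

Besides the shell and the picture viewer there is one more tool, called after "Emit:" as a command line: name --argument value ..., lists and objects as JSON in quotes. step_arm: Moves the arm, as the interface text tells. Scaled input: -1 to 1 covers 0.5 m each way for a shift and pi/4 rad each way for a turn. Its arguments: {"type":"object","properties":{"targets":{"type":"string"}},"required":["targets"]}

```bash
mkdir -p pics; python3 - <<'E'
from workcell import bot
import cv2
for n in("scene","top"):
    cv2.imwrite(f"pics/{n}0.png",bot.camera(n)[:,:,::-1])
    print(n,bot.camera_info(n))
o=bot.get_obs();print(o)
E
```

```text
scene {'vertical_fov': 47.39535589512357, 'cx': 277.6165052203845, 'cy': 208.52224664310893, 'D': array([0.02136967, 0.        , 0.        , 0.        , 0.        ]), 'pose': array([[-0.69853598, -0.39470397,  0.59687206,  1.31291601],
       [ 0.71516347, -0.35680166,  0.60102727,  0.72022646],
       [-0.02426291,  0.84670027,  0.53151666,  0.70850393],
       [ 0.        ,  0.        ,  0.        ,  1.        ]])}
top {'vertical_fov': 48.50387469741793, 'cx': 281.79378572341466, 'cy': 202.254805008665, 'D': array([0.04644003, 0.        , 0.        , 0.        , 0.        ]), 'pose': array([[-0.01447501,  0.98040246, -0.1964726 ,  0.3772824 ],
       [-0.99967059, -0.01002475,  0.0236265 ,  0.01888982],
       [ 0.02119389,  0.19674987,  0.98022462,  1.16720714],
       [ 0.        ,  0.        ,  0.        ,  1.        ]])}
{'clock': 0.1, 'joint_pos': array([-1.32699789e+00,  2.41342853e-01,  3.87891350e-03,  1.33517577e+00,
       -1.71330640e-05,  1.57078109e+00]), 'joint_vel': array([-8.38090092e-06, -2.60077414e-03,  2.18158448e-03,  2.80565351e-03,
        6.60986180e-04,  1.10983704e-04]), 'tau': array([ 1.56953333e-04, -3.73137331e+01,  2.53010201e+01,  1.08220943e-02,
        1.78803037e-05,  5.72478086e-06]), 'eef_pos': array([ 0.12055834, -0.48468523,  0.23050697]), 'tool_rot': array([ 9.92578137e-01,  1.21605068e-01, -1.20571266e-04, -9.13809996e-04]), 'ft_force': array([-0.41670598, -0.5041861 , -0.58679163]), 'ft_torque': array([-0.01361024,  0.02667811, -0.0059046 ]), 'grasp_force': 0.0, 'grip_width': 0.08545452668973258}
```

View pics/top0.png

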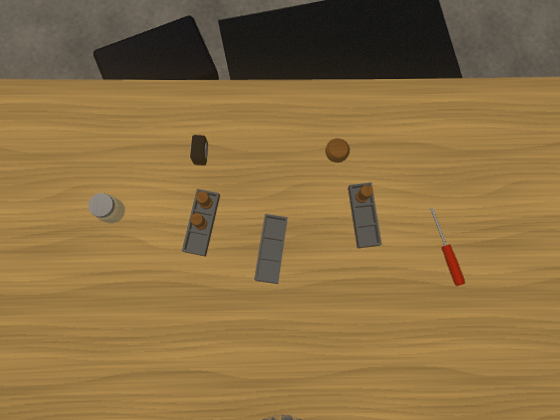

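View pics/scene0.png

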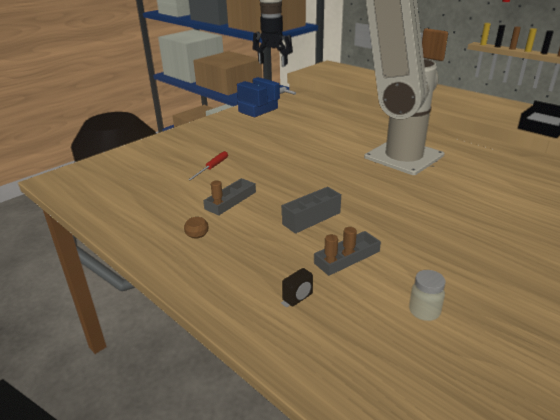

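The top view shows three trays: the two-foot tray at about (201,222), with its empty pocket at the lower end. The pile is at about (271,249), and the tray with one foot is at about (365,215). Next I'll enlarge that area.

```bash
python3 - <<'E'
import cv2,numpy as np
t=cv2.imread("pics/top0.png")
def c(x,y): return cv2.convertScaleAbs(cv2.resize(t[y:y+110,x:x+66],None,fx=4,fy=4.,interpolation=cv2.INTER_CUBIC),alpha=1.6)
im=np.hstack([c(170,178),c(240,178),c(332,170)])
for i in range(0,792,40):cv2.line(im,(i,0),(i,5),(255,255,255),1)
for i in range(0,440,40):cv2.line(im,(0,i),(5,i),(255,255,255),1)
cv2.imwrite("pics/crop.png",im)
E
```

```text
(no output)
```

View pics/crop.png

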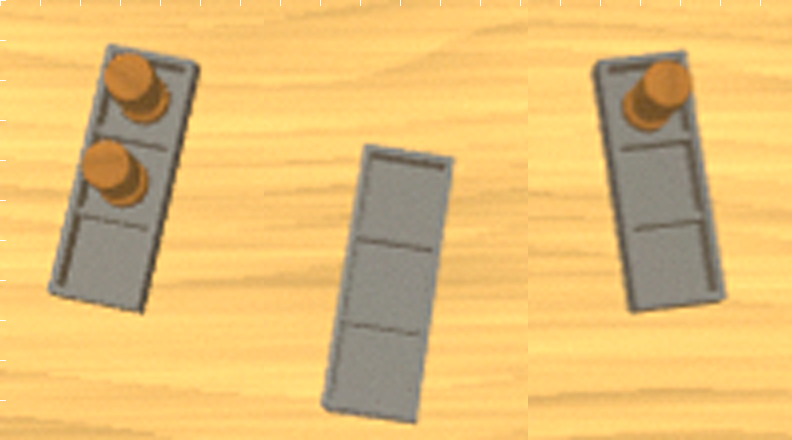

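The crop shows the rim corners of all three trays and the tops of the feet. I'll fit the tray poses to these corners.

```bash
cat > h.py <<'E'
from workcell import bot
import numpy as np,cv2
from scipy.optimize import least_squares
def cam(n):
    i=bot.camera_info(n);f=210/np.tan(np.radians(i["vertical_fov"]/2))
    K=np.array([[f,0,i["cx"]],[0,f,i["cy"]],[0,0,1.]]);P=np.linalg.inv(i["pose"]);F=np.diag([1,-1,-1.])
    return F@P[:3,:3],F@P[:3,3],K,i["D"]
def proj(n,p):
    R,t,K,D=cam(n);return cv2.projectPoints(np.array(p,float).reshape(-1,3),cv2.Rodrigues(R)[0],t,K,D)[0][:,0]
def ray(n,uv,z):
    R,t,K,D=cam(n);u=cv2.undistortPoints(np.array(uv,float).reshape(-1,1,2),K,D)[:,0]
    d=np.c_[u,np.ones(len(u))]@R;c=-R.T@t
    return c+d*((z-c[2])/d[:,2])[:,None]
def fit(n,uv,z,yaw0):
    c0=ray(n,uv,z).mean(0)
    L=np.array([[79,28],[79,-28],[-79,-28],[-79,28]])/1e3
    def pts(q):
        c,s=np.cos(q[2]),np.sin(q[2]);return np.c_[L@np.array([[c,s],[-s,c]])+q[:2],np.full(4,z)]
    r=least_squares(lambda q:(proj(n,pts(q))-uv).ravel(),[c0[0],c0[1],yaw0]);return r.x,r.fun
E
python3 - <<'E'
from h import *
def m(pts,ox,x0,y0):
    p=np.array(pts,float);return np.c_[(p[:,0]-ox+.5)/4-.5+x0,(p[:,1]+.5)/4-.5+y0]
T={"full":([(110,45),(194,64),(138,308),(50,291)],0,170,178,.03,0),
"pile":([(365,146),(453,157),(416,422),(326,406)],264,240,178,.06,0),
"one":([(600,64),(686,52),(724,298),(637,310)],528,332,170,.03,0)}
for k,(p,ox,x0,y0,z,w) in T.items():
    q,r=fit("top",m(p,ox,x0,y0),z,w);print(k,q.round(4),r.round(2))
    c,s=np.cos(q[2]),np.sin(q[2])
    for a in(-.051,.051):print("  pocket",a,(q[:2]+a*np.array([c,s])).round(4))
    b=[[q[0]+a*c-d*s,q[1]+a*s+d*c,z] for a,d in((.079,.028),(.079,-.028),(-.079,-.028),(-.079,.028))]
    print("  scene",proj("scene",b).round(1).tolist())
print("lone",ray("top",m([(668,83)],528,332,170),.08),"kept",ray("top",m([(129,80),(108,165)],0,170,178),.08))
print("bench objs",ray("top",[(338,150),(200,150),(103,205),(432,210),(462,284)],.03).round(3))
E
python3 - <<'E'
import cv2
t=cv2.imread("pics/scene0.png")
cv2.imwrite("pics/sc.png",cv2.convertScaleAbs(cv2.resize(t[165:285,195:393],None,fx=4,fy=4,interpolation=cv2.INTER_CUBIC),alpha=1.5))
E
```

```text
full [ 0.5593  0.1918 -0.2103] [-0.36 -0.41  0.68 -0.77  0.19  0.69 -0.49  0.42]
  pocket -0.051 [0.5094 0.2025]
  pocket 0.051 [0.6092 0.1812]
  scene [[328.9, 264.4], [313.7, 252.0], [364.7, 229.5], [380.7, 240.3]]
pile [ 0.4892  0.019  -0.1547] [-0.45 -0.43  0.57  0.1   0.54 -0.15 -0.66  0.45]
  pocket -0.051 [0.4388 0.0268]
  pocket 0.051 [0.5396 0.0111]
  scene [[294.8, 213.2], [281.3, 204.1], [327.1, 185.1], [341.2, 193.1]]
one [ 0.5723 -0.2146  0.1026] [-0.41 -0.74  0.1  -0.17  0.58  0.63 -0.27  0.22]
  pocket -0.051 [ 0.5215 -0.2198]
  pocket 0.051 [ 0.623  -0.2093]
  scene [[217.9, 205.3], [203.4, 199.0], [241.7, 177.1], [255.9, 182.4]]
lone [[ 0.62216349 -0.21114383  0.08      ]] kept [[0.60833724 0.18213292 0.08      ]
 [0.55742007 0.1934057  0.08      ]]
bench objs [[ 0.74  -0.154  0.03 ]
 [ 0.742  0.197  0.03 ]
 [ 0.603  0.43   0.03 ]
 [ 0.582 -0.382  0.03 ]
 [ 0.4   -0.439  0.03 ]]
```

View pics/sc.png

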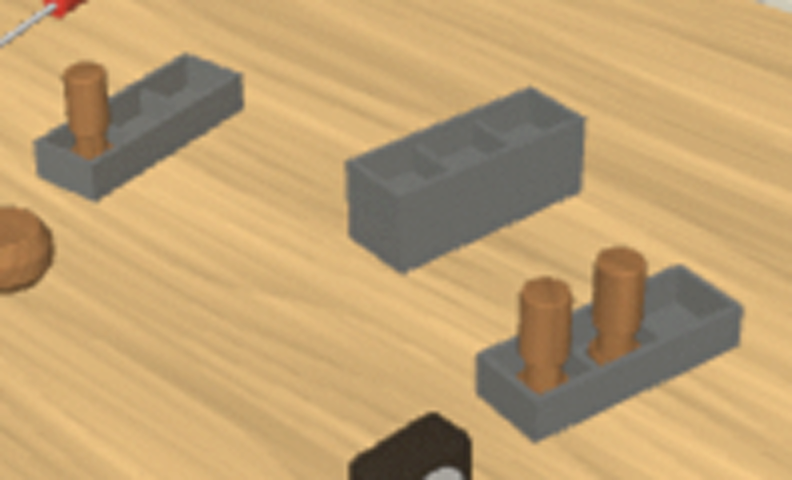

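Fits agree between both cameras within about 2 mm. I'll move above the lone foot, with the fingers closing across the tray.

Emit:
step_arm --targets "1 1 0.548 -0.06 0 0 -0.18;1 1 0.548 -0.06 0 0 -0.18;1 1 0.548 -0.06 0 0 -0.18;1 1 0.548 -0.06 0 0 -0.18;1 1 0.548 -0.06 0 0 -0.18;1 1 0.548 -0.06 0 0 -0.18;1 1 0.548 -0.06 0 0 -0.18;1 1 0.548 -0.06 0 0 -0.18;1 1 0.548 -0.06 0 0 -0.18;1 1 0.548 -0.06 0 0 -0.18"

```text
clock: 0.93
eef_pos: [0.4828, -0.286, 0.2091]
tool_rot: [0.999, 0.051, -0.0, -0.0]
ft_force: [0.1, -0.9, 0.0]
grip_width: 0.0849
grasp_force: 0.0
```

Emit:
step_arm --targets "1 0.271 0.147 -0.09 0 0 0;1 0.271 0.147 -0.09 0 0 0;1 0.271 0.147 -0.09 0 0 0;1 0.271 0.147 -0.09 0 0 0;1 0.271 0.147 -0.09 0 0 0;1 0.271 0.147 -0.09 0 0 0;1 0.271 0.147 -0.09 0 0 0"

```text
clock: 1.52
eef_pos: [0.6163, -0.2139, 0.1638]
tool_rot: [0.999, 0.051, -0.001, -0.0]
ft_force: [-0.5, -0.7, 0.5]
grip_width: 0.0857
grasp_force: 0.0
```

```bash
python3 - <<'E'
from h import *
for n in("top","scene"):cv2.imwrite(f"pics/{n}1.png",bot.camera(n)[:,:,::-1])
o=bot.get_obs();print(o["eef_pos"],o["tool_rot"])
t,s=cv2.imread("pics/top1.png"),cv2.imread("pics/scene1.png")
f=lambda a:cv2.convertScaleAbs(cv2.resize(a,None,fx=4,fy=4,interpolation=cv2.INTER_CUBIC),alpha=1.5)
cv2.imwrite("pics/c1.png",np.hstack([f(t[130:260,320:415]),f(s[110:240,170:270])]))
E
```

```text
[ 0.6161343  -0.21500295  0.16530732] [9.98724796e-01 5.04850519e-02 9.66179141e-05 1.81699460e-04]
```

View pics/c1.png

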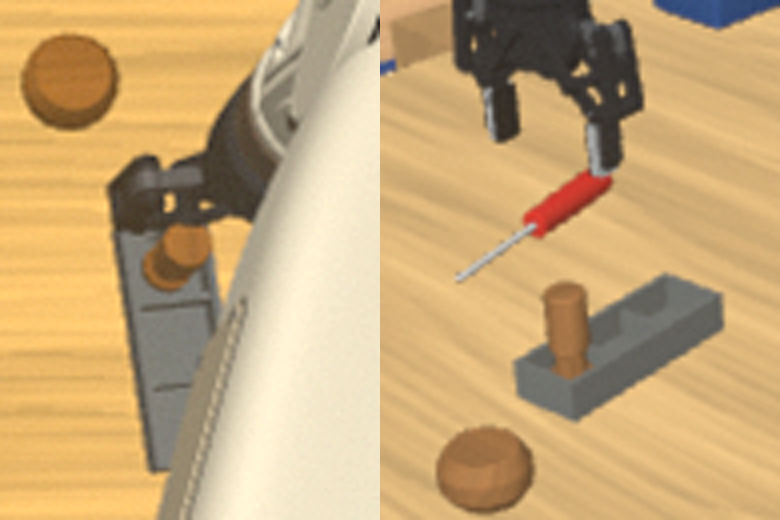

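The fingers straddle the foot across the tray and are clear of the bun foot. I'll go down, then close.

Emit:
step_arm --targets "1 0.012 0.008 -0.05 0 0 0;1 0.012 0.008 -0.1 0 0 0;1 0.012 0.008 -0.15 0 0 0;1 0.012 0.008 -0.2 0 0 0;1 0.012 0.008 -0.237 0 0 0;1 0.012 0.008 -0.237 0 0 0;1 0.012 0.008 -0.237 0 0 0;1 0.012 0.008 -0.237 0 0 0"

```text
clock: 2.28
eef_pos: [0.6236, -0.2113, 0.0484]
tool_rot: [0.999, 0.051, 0.001, 0.001]
ft_force: [0.9, -0.1, -0.8]
grip_width: 0.0854
grasp_force: 0.0
```

Emit:
step_arm --targets "-1 0 0 0 0 0 0;-1 0 0 0 0 0 0;-1 0 0 0 0 0 0;-1 0 0 0 0 0 0;-1 0 0 0 0 0 0;-1 0 0 0 0 0 0;-1 0 0 0 0 0 0;-1 0 0 0 0 0 0;-1 0 0 0 0 0 0;-1 0 0 0 0 0 0"

```text
clock: 3.12
eef_pos: [0.6234, -0.2102, 0.0469]
tool_rot: [0.999, 0.051, 0.001, 0.0]
ft_force: [-0.8, -0.4, 6.5]
grip_width: 0.0286
grasp_force: 59.0
```

Emit:
step_arm --targets "-1 0 0 0.02 0 0 0;-1 0 0 0.06 0 0 0;-1 0 0 0.11 0 0 0;-1 0 0 0.16 0 0 0;-1 0 0 0.22 0 0 0;-1 0 0 0.22 0 0 0;-1 0 0 0.22 0 0 0;-1 0 0 0.22 0 0 0"

```text
clock: 3.78
eef_pos: [0.6225, -0.2098, 0.1556]
tool_rot: [0.999, 0.051, -0.001, -0.0]
ft_force: [0.3, -0.1, -0.8]
grip_width: 0.0288
grasp_force: 59.2
```

Emit:
step_arm --targets "-1 -0.016 0.06 0 0 0 -0.05;-1 -0.032 0.12 0 0 0 -0.1;-1 -0.048 0.18 0 0 0 -0.15;-1 -0.064 0.24 0 0 0 -0.2;-1 -0.08 0.3 0 0 0 -0.25;-1 -0.096 0.36 0 0 0 -0.3;-1 -0.112 0.42 0 0 0 -0.35;-1 -0.128 0.48 0 0 0 -0.398;-1 -0.144 0.54 0 0 0 -0.398;-1 -0.16 0.6 0 0 0 -0.398"

```text
clock: 4.62
eef_pos: [0.538, -0.0684, 0.1551]
tool_rot: [0.997, -0.072, -0.0, -0.017]
ft_force: [-0.4, 0.2, -0.7]
grip_width: 0.0286
grasp_force: 59.3
```

Emit:
step_arm --targets "-1 -0.016 0.06 0 0 0 0;-1 -0.032 0.12 0 0 0 0;-1 -0.052 0.18 0 0 0 0;-1 -0.066 0.226 0 0 0 0;-1 -0.066 0.226 0 0 0 0;-1 -0.066 0.226 0 0 0 0;-1 -0.066 0.226 0 0 0 0;-1 -0.066 0.226 0 0 0 0"

```text
clock: 5.28
eef_pos: [0.5011, -0.0219, 0.1564]
tool_rot: [0.999, -0.042, 0.001, -0.034]
ft_force: [0.6, 0.8, 0.5]
grip_width: 0.0284
grasp_force: 59.4
```

```bash
python3 - <<'E'
from h import *
for n in("top","scene"):cv2.imwrite(f"pics/{n}2.png",bot.camera(n)[:,:,::-1])
o=bot.get_obs();print(o["eef_pos"],o["tool_rot"],o["grip_width"],o["grasp_force"],o["ft_force"])
t,s=cv2.imread("pics/top2.png"),cv2.imread("pics/scene2.png")
f=lambda a:cv2.convertScaleAbs(cv2.resize(a,None,fx=4,fy=4,interpolation=cv2.INTER_CUBIC),alpha=1.5)
cv2.imwrite("pics/c2.png",np.hstack([f(t[150:280,165:255]),f(s[160:290,300:405])]))
E
```

```text
[ 0.50114044 -0.02182056  0.1562689 ] [ 9.98524451e-01 -4.20369621e-02  5.98868805e-04 -3.43723203e-02] 0.02816200083701794 59.36497449874878 [ 0.55282336 -0.97225269 -0.88939935]
```

View pics/c2.png

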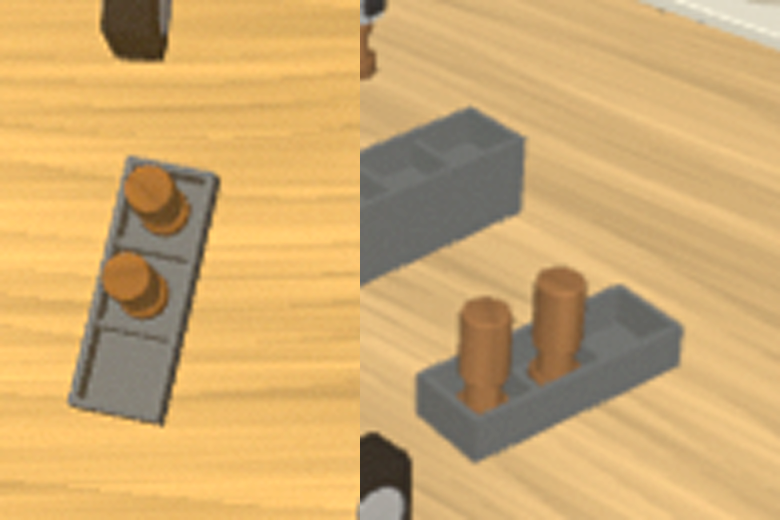

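The tray to be filled is unchanged, but the arm stopped short of it at y=-0.022 and tilted. I'll check the joints.

```bash
python3 - <<'E'
from h import *
from scipy.spatial.transform import Rotation as R
o=bot.get_obs();print(o["clock"],o["joint_pos"].round(3),o["joint_vel"].round(3),o["eef_pos"],R.from_quat(o["tool_rot"]).as_matrix().round(3))
E
```

```text
5.3833 [-0.085  0.291 -0.131  1.151  0.069  3.141] [ 0.     0.005  0.001  0.001  0.001 -0.001] [ 0.50114044 -0.02182056  0.1562689 ] [[ 0.996 -0.084  0.004]
 [-0.084 -0.994  0.069]
 [-0.002 -0.069 -0.998]]
```

Joint 6 is at its limit. I need the equivalent grasp half a turn round, so I'll turn the other way (+z) in 45° steps. The foot is round, so this does no harm.

Emit:
step_arm --targets "-1 0 0 0 0 0 0.15;-1 0 0 0 0 0 0.3;-1 0 0 0 0 0 0.45;-1 0 0 0 0 0 0.6;-1 0 0 0 0 0 0.75;-1 0 0 0 0 0 0.9;-1 0 0 0 0 0 1;-1 0 0 0 0 0 1;-1 0 0 0 0 0 1"

```text
clock: 6.13
eef_pos: [0.501, -0.0216, 0.1561]
tool_rot: [0.939, 0.342, -0.013, -0.032]
ft_force: [0.0, 0.8, -0.9]
grip_width: 0.0289
grasp_force: 59.5
```

```bash
cat > st.py <<'E'
from h import *
from scipy.spatial.transform import Rotation as R
o=bot.get_obs();m=R.from_quat(o["tool_rot"]).as_matrix()
print(o["clock"],"q",o["joint_pos"].round(3),"p",o["eef_pos"].round(4),"yaw",np.arctan2(m[1,0],m[0,0]).round(4),"z",m[:,2].round(4),"w",o["grip_width"],"ft",o["ft_force"].round(1))
E
python3 st.py
```

```text
6.1333 q [-0.072  0.328 -0.079  1.213  0.048  2.369] p [ 0.501  -0.0216  0.1561] yaw 0.6995 z [-0.0461  0.0512 -0.9976] w 0.028891076838342102 ft [ 0.   0.8 -0.9]
```

Emit:
step_arm --targets "-1 0 0 0 -0.065 -0.059 0;-1 0 0 0 -0.065 -0.059 0;-1 0 0 0 -0.065 -0.059 0"

```text
clock: 6.38
eef_pos: [0.5002, -0.0211, 0.1564]
tool_rot: [0.939, 0.344, -0.0, -0.001]
ft_force: [0.9, -0.1, -0.3]
grip_width: 0.0288
grasp_force: 59.6
```

Emit:
step_arm --targets "-1 0 0 0 0 0 0.15;-1 0 0 0 0 0 0.3;-1 0 0 0 0 0 0.45;-1 0 0 0 0 0 0.6;-1 0 0 0 0 0 0.75;-1 0 0 0 0 0 0.9;-1 0 0 0 0 0 1;-1 0 0 0 0 0 1"

```text
clock: 7.05
eef_pos: [0.501, -0.0218, 0.1563]
tool_rot: [0.736, 0.677, 0.0, -0.001]
ft_force: [-1.0, 0.3, 0.0]
grip_width: 0.0284
grasp_force: 59.5
```

Emit:
step_arm --targets "-1 0 0 0 0 0 0.15;-1 0 0 0 0 0 0.3;-1 0 0 0 0 0 0.45;-1 0 0 0 0 0 0.6;-1 0 0 0 0 0 0.75;-1 0 0 0 0 0 0.9;-1 0 0 0 0 0 1;-1 0 0 0 0 0 1"

```text
clock: 7.72
eef_pos: [0.5009, -0.0217, 0.1563]
tool_rot: [0.422, 0.907, 0.0, -0.0]
ft_force: [-0.2, -1.3, -0.8]
grip_width: 0.0284
grasp_force: 59.5
```

Emit:
step_arm --targets "-1 0 0.06 0 0 0 0.15;-1 0 0.12 0 0 0 0.3;-1 0 0.18 0 0 0 0.45;-1 0 0.24 0 0 0 0.6;-1 0 0.3 0 0 0 0.75;-1 0.005 0.36 0 0 0 0.842;-1 0.015 0.42 0 0 0 0.842;-1 0.015 0.448 0 0 0 0.842;-1 0.015 0.448 0 0 0 0.842;-1 0.015 0.448 0 0 0 0.842"

```text
clock: 8.55
eef_pos: [0.508, 0.2027, 0.1559]
tool_rot: [0.104, 0.995, -0.0, -0.001]
ft_force: [-0.7, -0.4, -0.7]
grip_width: 0.0287
grasp_force: 59.6
```

```bash
python3 st.py; python3 - <<'E'
from h import *
t=bot.camera("top")[:,:,::-1];s=bot.camera("scene")[:,:,::-1]
f=lambda a:cv2.convertScaleAbs(cv2.resize(a,None,fx=4,fy=4,interpolation=cv2.INTER_CUBIC),alpha=1.5)
cv2.imwrite("pics/c3.png",np.hstack([f(t[150:280,165:255]),f(s[160:290,300:405])]))
# expected foot axis (bottom .115+... , top) in scene if foot centred over pocket
print(proj("scene",[[.5094,.2025,z] for z in(.11,.185)]))
E
```

```text
8.55 q [ 0.38   0.376 -0.006  1.19  -0.     0.588] p [0.508  0.2027 0.1559] yaw 2.9328 z [-1.2e-03 -7.0e-04 -1.0e+00] w 0.028659740830606635 ft [-0.7 -0.4 -0.7]
[[366.3687787  210.62798319]
 [368.87297713 182.26180323]]
```

View pics/c3.png

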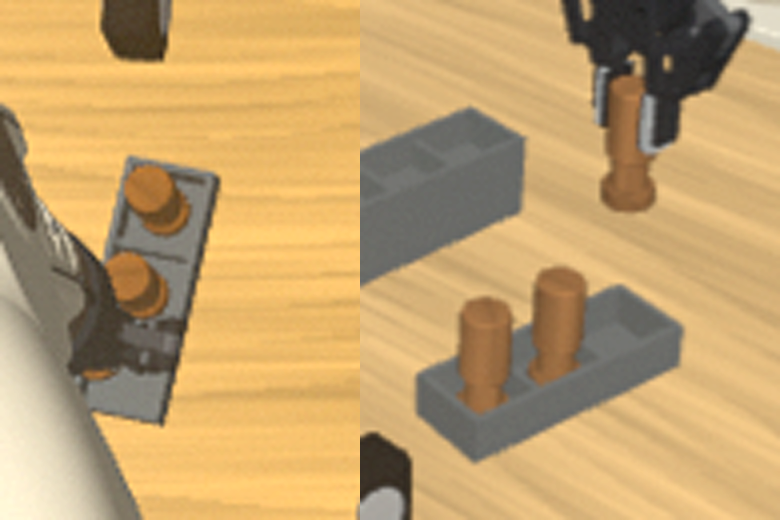

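The foot is upright in the fingers, with its underside at crop pixel (628,195), so scene pixel (367,209). That matches the predicted (366,211), so I'll lower it.

Emit:
step_arm --targets "-1 0.003 0 -0.05 0 0 0;-1 0.003 0 -0.1 0 0 0;-1 0.003 0 -0.14 0 0 0;-1 0.003 0 -0.17 0 0 0;-1 0.003 0 -0.19 0 0 0;-1 0.003 0 -0.2 0 0 0;-1 0.003 0 -0.208 0 0 0;-1 0.003 0 -0.213 0 0 0;-1 0.003 0 -0.213 0 0 0;-1 0.003 0 -0.213 0 0 0"

```text
clock: 9.48
eef_pos: [0.5103, 0.2026, 0.0505]
tool_rot: [0.104, 0.995, 0.0, 0.0]
ft_force: [-0.4, 0.7, -0.1]
grip_width: 0.0286
grasp_force: 59.6
```

Emit:
step_arm --targets "-1 0 0 -0.002 0 0 0;-1 0 0 -0.004 0 0 0;-1 0 0 -0.006 0 0 0;-1 0 0 -0.006 0 0 0;-1 0 0 -0.006 0 0 0"

```text
clock: 9.9
eef_pos: [0.5099, 0.2026, 0.047]
tool_rot: [0.104, 0.995, 0.0, 0.0]
ft_force: [0.5, -0.6, 0.1]
grip_width: 0.0286
grasp_force: 59.7
```

Emit:
step_arm --targets "-1 0 0 -0.001 0 0 0;-1 0 0 -0.002 0 0 0;-1 0 0 -0.003 0 0 0;-1 0 0 -0.003 0 0 0;-1 0 0 -0.003 0 0 0"

```text
clock: 10.32
eef_pos: [0.5102, 0.2027, 0.0469]
tool_rot: [0.104, 0.995, 0.0, 0.001]
ft_force: [-2.2, 0.3, 9.2]
grip_width: 0.0286
grasp_force: 60.8
```

Contact with the pocket floor at 9 N. I'll open, then rise.

Emit:
step_arm --targets "-0.1 0 0 0 0 0 0;0.2 0 0 0 0 0 0;0.6 0 0 0 0 0 0;1 0 0 0 0 0 0;1 0 0 0 0 0 0;1 0 0 0 0 0 0;1 0 0 0 0 0 0;1 0 0 0 0 0 0"

```text
clock: 10.98
eef_pos: [0.5097, 0.2024, 0.0452]
tool_rot: [0.104, 0.995, -0.0, -0.0]
ft_force: [-0.2, -0.2, 0.3]
grip_width: 0.0855
grasp_force: 0.0
```

Emit:
step_arm --targets "1 0 0 0.03 0 0 0;1 0 0 0.08 0 0 0;1 0 0 0.14 0 0 0;1 0 0 0.2 0 0 0;1 0 0 0.25 0 0 0;1 0 0 0.25 0 0 0;1 0 0 0.25 0 0 0"

```text
clock: 11.57
eef_pos: [0.511, 0.2029, 0.1722]
tool_rot: [0.104, 0.995, 0.001, 0.002]
ft_force: [-0.6, -0.1, -0.1]
grip_width: 0.0855
grasp_force: 0.0
```

```bash
python3 st.py
```

```text
11.5667 q [0.378 0.367 0.023 1.223 0.    0.586] p [0.511  0.2029 0.1722] yaw 2.9337 z [ 0.0038  0.0017 -1.    ] w 0.0855291658262504 ft [-0.6 -0.1 -0.1]
```

Emit:
step_arm --targets "1 0.014 -0.06 0 0 0 0.1;1 0.027 -0.12 0 0 0 0.2;1 0.04 -0.18 0 0 0 0.3;1 0.052 -0.24 0 0 0 0.396;1 0.065 -0.31 0 0 0 0.396;1 0.08 -0.38 0 0 0 0.396;1 0.09 -0.44 0 0 0 0.396;1 0.1 -0.5 0 0 0 0.396;1 0.1 -0.5 0 0 0 0.396;1 0.1 -0.5 0 0 0 0.396"

```text
clock: 12.4
eef_pos: [0.5587, -0.049, 0.1683]
tool_rot: [-0.05, 0.999, 0.0, -0.002]
ft_force: [-0.5, -0.6, -1.4]
grip_width: 0.0857
grasp_force: 0.0
```

```bash
python3 st.py; python3 - <<'E'
from h import *
t=bot.camera("top")[:,:,::-1];s=bot.camera("scene")[:,:,::-1]
f=lambda a:cv2.convertScaleAbs(cv2.resize(a,None,fx=4,fy=4,interpolation=cv2.INTER_CUBIC),alpha=1.5)
cv2.imwrite("pics/c4.png",np.hstack([f(t[165:280,332:398]),f(t[165:280,170:236]),f(s[180:295,320:386])]))
E
```

```text
12.4 q [-0.088  0.397  0.058  1.236  0.    -0.187] p [ 0.5587 -0.049   0.1683] yaw -3.0419 z [-3.8e-03  6.0e-04 -1.0e+00] w 0.0856744774078074 ft [-0.5 -0.6 -1.4]
```

View pics/c4.png

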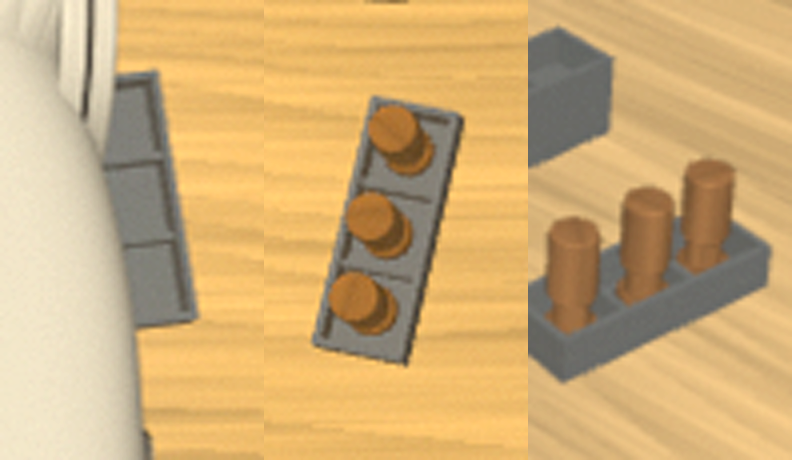

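All three feet now stand in the tray, which hasn't moved. The emptied tray's right edge is also where it was, so I'll move over it and go down.

Emit:
step_arm --targets "1 0.006 -0.06 0 0 0 0;1 0.012 -0.12 0 0 0 0;1 0.018 -0.18 0 0 0 0;1 0.024 -0.24 0 0 0 0;1 0.024 -0.3 0 0 0 0;1 0.024 -0.334 0 0 0 0;1 0.024 -0.334 -0.04 0 0 0;1 0.024 -0.334 -0.1 0 0 0;1 0.024 -0.334 -0.15 0 0 0;1 0.024 -0.334 -0.15 0 0 0"

```text
clock: 13.33
eef_pos: [0.5677, -0.2114, 0.0891]
tool_rot: [-0.053, 0.999, 0.002, -0.006]
ft_force: [-1.7, 0.8, -1.3]
grip_width: 0.0858
grasp_force: 0.0
```

```bash
python3 st.py
```

```text
13.3333 q [-0.356  0.548  0.085  1.119  0.    -0.462] p [ 0.5677 -0.2114  0.0891] yaw -3.0362 z [-0.0113  0.0044 -0.9999] w 0.08575710765076515 ft [-1.7  0.8 -1.3]
```

Emit:
step_arm --targets "1 0 0 0 0 0 0;1 0 0 0 0 0 0;1 0 0 0 0 0 0"

```text
clock: 13.58
eef_pos: [0.5734, -0.2143, 0.0975]
tool_rot: [-0.052, 0.999, -0.001, 0.002]
ft_force: [0.2, 0.4, -0.3]
grip_width: 0.0853
grasp_force: 0.0
```

```bash
python3 st.py
```

```text
13.5833 q [-0.358  0.541  0.096  1.122 -0.    -0.462] p [ 0.5734 -0.2143  0.0975] yaw -3.0372 z [ 0.0032 -0.0013 -1.    ] w 0.08525179265651081 ft [ 0.2  0.4 -0.3]
```

Emit:
step_arm --targets "1 -0.002 0 -0.05 0 0 0;1 -0.002 0 -0.09 0 0 0;1 -0.002 0 -0.12 0 0 0;1 -0.002 0 -0.145 0 0 0;1 -0.002 0 -0.165 0 0 0;1 -0.002 0 -0.178 0 0 0;1 -0.002 0 -0.186 0 0 0;1 -0.002 0 -0.186 0 0 0;1 -0.002 0 -0.186 0 0 0;1 -0.002 0 -0.186 0 0 0"

```text
clock: 14.42
eef_pos: [0.5715, -0.2148, 0.0032]
tool_rot: [-0.052, 0.999, -0.0, 0.001]
ft_force: [-0.8, 0.6, -0.5]
grip_width: 0.0854
grasp_force: 0.0
```

Emit:
step_arm --targets "0.6 0 0 0 0 0 0;0.4 0 0 0 0 0 0;0.3 0 0 0 0 0 0;-1 0 0 0 0 0 0;-1 0 0 0 0 0 0;-1 0 0 0 0 0 0;-1 0 0 0 0 0 0;-1 0 0 0 0 0 0;-1 0 0 0 0 0 0"

```text
clock: 15.17
eef_pos: [0.5713, -0.2148, 0.0031]
tool_rot: [-0.052, 0.999, -0.0, 0.001]
ft_force: [-0.9, -0.2, 5.6]
grip_width: 0.0552
grasp_force: 65.1
```

```bash
python3 st.py
```

```text
15.1667 q [-0.36   0.636 -0.012  0.922 -0.    -0.463] p [ 0.5713 -0.2148  0.0031] yaw -3.0385 z [ 1.e-03 -6.e-04 -1.e+00] w 0.05524265284208322 ft [-0.9 -0.2  5.6]
```

Emit:
step_arm --targets "-1 0 0 0.02 0 0 0;-1 0 0 0.06 0 0 0;-1 0 0 0.11 0 0 0;-1 0 0 0.16 0 0 0;-1 0 0 0.21 0 0 0;-1 0 0 0.24 0 0 0;-1 0 0 0.24 0 0 0;-1 0 0 0.24 0 0 0"

```text
clock: 15.83
eef_pos: [0.5711, -0.2146, 0.1228]
tool_rot: [-0.052, 0.999, -0.0, 0.001]
ft_force: [-0.4, 0.8, -2.1]
grip_width: 0.0548
grasp_force: 64.5
```

Emit:
step_arm --targets "-1 -0.02 0.06 0 0 0 -0.06;-1 -0.042 0.12 0 0 0 -0.12;-1 -0.064 0.18 0 0 0 -0.18;-1 -0.085 0.24 0 0 0 -0.24;-1 -0.107 0.3 0 0 0 -0.3;-1 -0.128 0.36 0 0 0 -0.328;-1 -0.15 0.42 0 0 0 -0.328;-1 -0.166 0.467 0 0 0 -0.328;-1 -0.166 0.467 0 0 0 -0.328;-1 -0.166 0.467 0 0 0 -0.328"

```text
clock: 16.67
eef_pos: [0.4859, 0.02, 0.1205]
tool_rot: [0.076, 0.997, -0.0, -0.002]
ft_force: [-0.4, -0.4, -1.8]
grip_width: 0.0549
grasp_force: 64.5
```

Emit:
step_arm --targets "-1 0 0 0 0 0 0;-1 0 0 0 0 0 0;-1 0 0 0 0 0 0"

```text
clock: 16.92
eef_pos: [0.4878, 0.018, 0.1217]
tool_rot: [0.078, 0.997, -0.0, -0.001]
ft_force: [0.6, 0.5, -2.1]
grip_width: 0.0547
grasp_force: 64.5
```

```bash
python3 st.py; python3 - <<'E'
from h import *
s=bot.camera("scene")[:,:,::-1]
cv2.imwrite("pics/c5.png",cv2.convertScaleAbs(cv2.resize(s[130:260,245:375],None,fx=4.5,fy=4.5,interpolation=cv2.INTER_CUBIC),alpha=1.5))
c,s_=np.cos(-.1547),np.sin(-.1547)
for z in(.12,.15):print(((proj("scene",[[.4892+a*c-d*s_,.019+a*s_+d*c,z] for a,d in((.079,.028),(.079,-.028),(-.079,-.028),(-.079,.028))])-[245,130])*4.5).round().tolist())
E
```

```text
16.9167 q [ 0.037  0.296 -0.219  1.057 -0.     0.193] p [0.4878 0.018  0.1217] yaw 2.9854 z [-1.1e-03 -1.0e-04 -1.0e+00] w 0.054702921406337764 ft [ 0.6  0.5 -2.1]
[[224.0, 281.0], [161.0, 242.0], [373.0, 160.0], [438.0, 194.0]]
[[223.0, 233.0], [160.0, 195.0], [374.0, 115.0], [440.0, 148.0]]
```

View pics/c5.png

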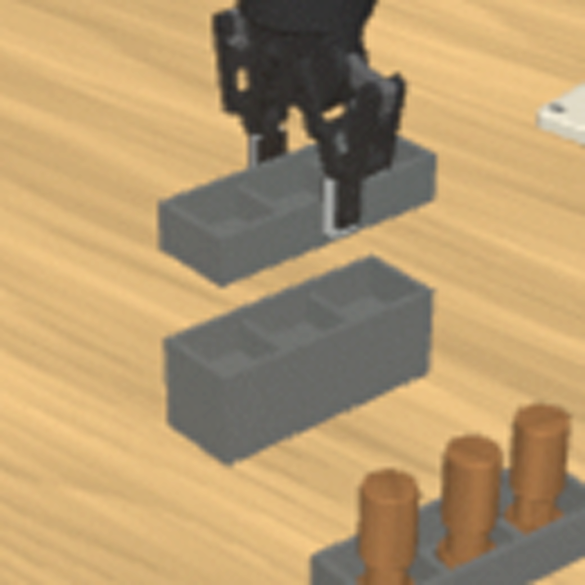

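The held tray is level and lined up over the pile: its near bottom corner is at (223,286), where (224,281) was predicted, and the pile shows the same 1-pixel bias. I'll lower it.

Emit:
step_arm --targets "-1 0.002 0.002 -0.03 0 0 0;-1 0.002 0.002 -0.06 0 0 0;-1 0.002 0.002 -0.08 0 0 0;-1 0.002 0.002 -0.095 0 0 0;-1 0.002 0.002 -0.105 0 0 0;-1 0.002 0.002 -0.111 0 0 0;-1 0.002 0.002 -0.113 0 0 0;-1 0.002 0.002 -0.115 0 0 0;-1 0.002 0.002 -0.115 0 0 0;-1 0.002 0.002 -0.115 0 0 0"

```text
clock: 17.8
eef_pos: [0.4891, 0.02, 0.0652]
tool_rot: [0.077, 0.997, 0.0, 0.0]
ft_force: [0.0, 0.2, -2.1]
grip_width: 0.0549
grasp_force: 64.6
```

Emit:
step_arm --targets "-1 0 0 -0.001 0 0 0;-1 0 0 -0.002 0 0 0;-1 0 0 -0.003 0 0 0;-1 0 0 -0.004 0 0 0;-1 0 0 -0.004 0 0 0;-1 0 0 -0.004 0 0 0"

```text
clock: 18.3
eef_pos: [0.4888, 0.02, 0.0631]
tool_rot: [0.077, 0.997, 0.0, 0.0]
ft_force: [-1.9, -0.4, 2.5]
grip_width: 0.0549
grasp_force: 64.8
```

Emit:
step_arm --targets "0.4 0 0 -0.001 0 0 0;0.6 0 0 -0.001 0 0 0;0.8 0 0 -0.001 0 0 0;1 0 0 -0.001 0 0 0;1 0 0 -0.001 0 0 0;1 0 0 -0.001 0 0 0;1 0 0 -0.001 0 0 0"

```text
clock: 18.88
eef_pos: [0.4887, 0.0199, 0.0622]
tool_rot: [0.077, 0.997, 0.0, -0.0]
ft_force: [0.2, -0.3, 0.2]
grip_width: 0.0855
grasp_force: 0.0
```

Emit:
step_arm --targets "1 0 0 0.03 0 0 0;1 0 0 0.08 0 0 0;1 0 0 0.14 0 0 0;1 0 0 0.2 0 0 0;1 0 0 0.26 0 0 0;1 0 -0.06 0.3 0 0 0;1 0 -0.13 0.3 0 0 0;1 0 -0.2 0.3 0 0 0;1 0 -0.27 0.3 0 0 0;1 0 -0.34 0.3 0 0 0"

```text
clock: 19.72
eef_pos: [0.4886, -0.1515, 0.2126]
tool_rot: [0.077, 0.997, -0.0, 0.0]
ft_force: [0.5, -0.6, -0.8]
grip_width: 0.0851
grasp_force: 0.0
```

Emit:
step_arm --targets "1 0 -0.05 0 0 0 0;1 0 -0.1 0 0 0 0;1 0 -0.15 0 0 0 0;1 0 -0.15 0 0 0 0;1 0 -0.15 0 0 0 0;1 0 -0.15 0 0 0 0"

```text
clock: 20.22
eef_pos: [0.4885, -0.2247, 0.212]
tool_rot: [0.077, 0.997, 0.0, -0.001]
ft_force: [-0.2, -0.0, -0.4]
grip_width: 0.0856
grasp_force: 0.0
```

```bash
python3 st.py; python3 - <<'E'
from h import *
t=bot.camera("top")[:,:,::-1];s=bot.camera("scene")[:,:,::-1]
f=lambda a:cv2.convertScaleAbs(cv2.resize(a,None,fx=4,fy=4,interpolation=cv2.INTER_CUBIC),alpha=1.5)
cv2.imwrite("pics/c6.png",np.hstack([f(t[160:300,180:300]),f(s[160:300,270:345])]))
E
```

```text
20.2167 q [-0.431  0.325  0.069  1.316  0.    -0.277] p [ 0.4885 -0.2247  0.212 ] yaw 2.9869 z [-9.e-04  8.e-04 -1.e+00] w 0.08555928340256129 ft [-0.2 -0.  -0.4]
```

View pics/c6.png

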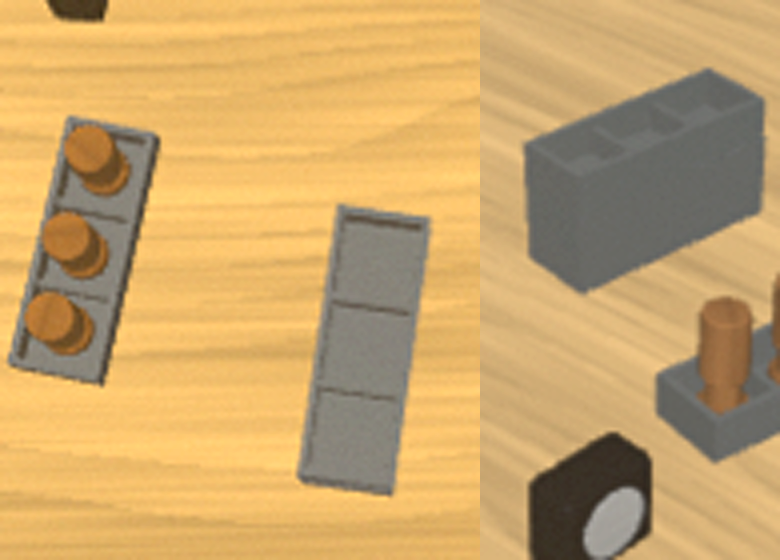

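The emptied tray sits flush on the pile: its top runs from (338,205) to (392,492), and all three layers line up. The full tray holds three upright feet, and the arm is clear, so I'll hand the job in.

```bash
python3 -c "
from workcell import bot
print(bot.job_done())"
```

```text
the job is handed in; nothing more can be done
None
```

The job is handed in: the single foot now stands in the third pocket of the full tray and the emptied tray sits squarely on the pile, as the final pictures show; no verdict was returned.

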